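# Take a slate tasting slab from the spring dispenser

### The arm

A 6-joint arm with a two-finger parallel gripper is mounted at the origin on a cart in front of the work surface, level with it; the furniture and walls round the work are solid. World frame = base frame: x ahead of the robot, y to its left, z up, the work surface at z = 0. Lengths are in m, angles in degrees, forces in N, time in s.
With the tool pointing down it reaches from about 0.4 to 0.825 m from the base axis. Payload 7 kg.
Tool frame: the origin (TCP) lies midway between the tips of the shut fingers; the grasp point (between the pads) lies 19 mm behind it; z points along the fingers, y is the line along which they close (so a half turn about z gives the same grasp; the last joint's range is limited). The gripper opens to 88 mm and grips with 3 to 60 N. Pads are 19 mm wide; open, the fingers measure 130 mm over their backs; the gripper's body (78 mm by 193 mm) begins 47 mm behind the grasp point.
Start: joints at [-53.91, 20.546, 0.682, 0, -70.136, -16.507], TCP at [0.226, -0.636, 0.227] pointing down, gripper open.
Joint ranges: [-176.03, 176.03], [-82.01, 121.73], [-58.28, 71.71], [-173.87, 95.51], [-174.79, -0.11], [-173.66, 173.66]. Speed limits (degrees/s): [136.94, 136.94, 172.46, 180, 180, 180].

### API

Orientations are given as [roll, pitch, yaw] about the fixed x, y, z axes, in that order (R = Rz(yaw) Ry(pitch) Rx(roll)).
In Python, from plant import r gives the robot as it stands.
- The arm moves only by the tool drive_tool, never from a script. Its argument "commands" is a list of rows, each an object of numbers: "hand": the closure, from 0 (fully open) to 1 (shut); "tx", "ty", "tz": the shift along the world's x, y, z scaled (see below); "turn": the turn about the world's z scaled (see below). A call has 1 to 10 rows; each row is the pose to reach, as a shift and turn from the pose commanded when the call began; what a row does not reach only later rows make up. The controller multiplies each number of a shift by 0.6 m and each number of a turn by 90 degrees. A row lasts 1/10 s, in which the tool goes at most 50 mm and 8.59 degrees, less where a joint would pass 70% of its speed; a pose out of reach is approached as far as the arm can. A call with a number of a shift or a turn outside -1 to 1 is refused whole. A call with a gripper value outside its range is refused whole. The fingers move at their own pace and stop on an object; "grip_force" is the grip in N (left out, the last holds). Time passes only in rows, so rows that repeat a pose let the fingers close. It gives the time, the measured TCP pose, the force, the opening and the grip force at its end, in the units of the state.
- r.get_state(): the state, without advancing time (a new reading comes with each control period).
- r.capture(name): name is "scene" or "top" or "wrist"; returns a dict with "frame" (480x640x3 uint8, red, green, blue), "fx", "fy", "cx", "cy" (pixels), "world_from_camera" (4x4, takes a point from camera to world coordinates); the wrist camera has in their place "T_tool_cam" (4x4, takes a point from camera to tool coordinates, whose origin is the TCP and whose axes are the flange's). Camera axes: x right, y down, z forward; pixel columns grow to the right and rows downward; lengths in m; the calibration is good to about 2 mm. A picture is of the moment at which its call begins: read the wrist's pose just before it. There is no depth.
- r.close_job(): hands the job in; it is judged then, once.
Trained networks look in the newest picture that a camera, given by its name, has taken for a name from the list of things; names that differ only in an ending like _2 or _b are one class to them, and where a whole thing is asked for, a point or a joint stands for the part that bears it (a point fixed in the world has none). Each returns a list of dicts, best first, with "score" (0 to 1); they miss things now and then, are a little off and sometimes report something else, mostly with a low value. They report only what shows in the picture. A call takes as long as a camera call. They do not tell look-alikes from the thing itself.
- r.trace(label, camera): "pixels" (480x640 bool, what is visible of it) and "extent" ([left, top, right, bottom] in pixels, round what is visible of it).
The state is a dict: "time_s": time; "joints": joint angles; "qd": joint speeds; "joint_torque": joint torques, N m; "tcp_pos": TCP position; "eef_rot": TCP orientation; "contact_force": force on the tool from outside, world axes, zero at the start; "moment": the same for the moment, N m; "gripper_width": finger opening in m; "gripper_force": force on a finger pad.
Only numpy, scipy, OpenCV 4.12 (cv2) and the standard library are available. Lean on these libraries where they do the work, as an engineer would, in place of code of your own. Each camera call takes 0.05 s, during which the arm holds its last target. There are 200 camera calls.

### The job

A customer wants to taste: lift only the top dark slate slab out of its spring-loaded dispenser, so that the next slate rises into its place, and set it down gently (not dropped) flat in the middle of the green mat, its long sides along the mat's long sides. Leave the next slate standing ready in the dispenser, and leave the white marble slabs in the other dispenser alone.

Things in the scene. Friction and masses are not known exactly. Their poses are not given: they have to be found in the camera images.
- slate_top (a point): Centre (half-way up) of the top dark slate slab, 60 x 90 x 14 mm (x, y, z), 0.2 kg, long side along its y: uppermost of three equal loose slabs on the spring platform of a grey metal dispenser. Its top is about 72 mm above the counter, 5 mm above the dispenser's rim. Fingers take it across its 60 mm width, at the middle of its long sides, tips 7 to 11 mm below its top lest they take the next too. Lift straight up.
- slate_next (a point): Centre of the second slate slab, 60 x 90 x 14 mm (x, y, z), directly under the top one. When that is lifted off, a spring (140 N/m) raises this one 14 mm to its place within 0.5 s. The fixed dispenser (foot 92 x 122 mm) has walls 2.5 mm clear of the slabs at the short ends and round the corners; the middle 79 mm of both long sides is open from 27 mm above the counter up, for the fingers.
- green_mat: Thin green plastic mat fixed on the counter, 110 x 140 x 4 mm (x, y, z), long side along its y. Origin at the centre of its underside; its top is 4 mm above the counter.
- marble_top (a point): Centre of the top white marble slab, 60 x 90 x 14 mm (x, y, z), in the second, equal dispenser (a bystander); which dispenser stands left and which right varies.
Mind the look-alikes: they are no part of the job. What is shaped like the part that bears slate_top but pink is not meant.

How it is judged (in metres and radians):
On the way, in this order (a step that is already met when the one before it is completed fails the run):
1. the top slate is lifted clear of the dispenser and the next slate has risen into its place (height (world z) of slate_top above 0.095 m and height (world z) of slate_next above 0.059 m and distance of slate_next from where it was at the start of the episode below 0.022 m and angle between slate_next's own z axis and vertical below 0.1 rad), for 0.2 s.
2. the slate is lowered, still held, to within 11 mm of the mat, in its middle (height (world z) of slate_top below 0.022 m and contact force between the fingers and slate_top_slab above 0.3 N and horizontal distance between slate_top and green_mat below 0.02 m and angle between the y axis of slate_top and the y axis of green_mat, either way round below 0.2 rad and angle between slate_top's own z axis and vertical below 0.08 rad), for 0.05 s.
At the end, for the whole second after the job is handed in: Top slate flat and still on the mat, centred within 20 mm, long sides within 0.2 rad of the mat's; next slate level in its dispenser, centre over 59 mm above the counter, under 22 mm from its start (the 14 mm rise included); top marble slab within 15 mm of its start (horizontal distance between slate_top and green_mat below 0.02 m and angle between the y axis of slate_top and the y axis of green_mat, either way round below 0.2 rad and angle between slate_top's own z axis and vertical below 0.08 rad and z of slate_top in the frame of green_mat below 0.014 m and linear speed of slate_top_slab below 0.02 m/s and height (world z) of slate_next above 0.059 m and distance of slate_next from where it was at the start of the episode below 0.022 m and angle between slate_next's own z axis and vertical below 0.1 rad and distance of marble_top from where it was at the start of the episode below 0.015 m); the robot touches nothing.
It fails at once if the marble slabs are disturbed (top one moved more than 20 mm) (distance of marble_top from where it was at the start of the episode above 0.02 m).
It fails at once if the next slate is pulled out of the dispenser (moved more than 35 mm) (distance of slate_next from where it was at the start of the episode above 0.035 m).
It also fails if it takes over 38 s, if anything falls off the work surface, if the arm or the gripper's body presses on something with over 40 N, if the wrist force passes 120 N, or if a joint passes its speed limit or range.

## Working session

There is one attempt and no reset: what is moved stays moved. The work goes in short steps, Python scripts to look and compute and a tool call to move; the robot and the scene stay as the last step left them, time stands still between calls to the robot, and variables do not carry over. Pictures are saved under pics/ and viewed, at most 10 in all, crops included, and the job is handed in when it is done.

Besides the shell and the picture viewer there is one more tool, called after "Request:" as a command line: name --argument value ..., lists and objects as JSON in quotes. drive_tool: Moves the arm, as the interface text tells. Its arguments: {"type":"object","properties":{"commands":{"type":"array"},"grip_force":{"type":"number"}},"required":["commands"]}

```bash
mkdir -p pics; cat > h.py <<'E'
import numpy as np, cv2
from plant import r
def ray(c,uv,z,T=None):
    T=c["world_from_camera"] if T is None else T
    T=np.array(T)
    uv=np.atleast_2d(uv).astype(float)
    d=np.c_[(uv[:,0]-c["cx"])/c["fx"],(uv[:,1]-c["cy"])/c["fy"],np.ones(len(uv))]@T[:3,:3].T
    o=T[:3,3]; return (o+d*((z-o[2])/d[:,2])[:,None])[:,:2]
def rect(c,mask,z,T=None):
    cs,_=cv2.findContours(mask.astype(np.uint8),0,2)
    k=max(cs,key=cv2.contourArea)[:,0]
    p=ray(c,k,z,T).astype(np.float32)*1000
    return cv2.minAreaRect(p)
E
python3 - <<'E'
from h import *
s=r.get_state();print(s['tcp_pos'],s['eef_rot'],s['gripper_width'])
ims=[]
for n in("scene","top"):
    c=r.capture(n);ims.append(c["frame"]);cv2.imwrite(f"pics/{n}.png",c["frame"][:,:,::-1])
    for l,z in(("slate_top",.072),("green_mat",.004),("marble_top",.072)):
        for t in r.trace(l,n):
            m=t["pixels"]; print(n,l,round(t["score"],2),t["extent"],m.sum(),c["frame"][m].mean(0).round(), rect(c,m,z) if m.sum()>20 else 0)
E
```

```text
[ 0.22606795 -0.63548991  0.22561611] [ 1.79904827e+02 -6.38911578e-03 -1.60422150e+02] 0.08799809671014341
scene slate_top 0.93 [282.2, 236.4, 341.4, 268.0] 1116 [98. 78. 73.] ((497.3974609375, -47.96296310424805), (83.18335723876953, 100.63067626953125), 12.421878814697266)
scene slate_top 0.74 [330.9, 230.1, 365.7, 256.3] 544 [246. 200. 215.] ((556.6258544921875, -81.66567993164062), (98.73033142089844, 58.39138412475586), 21.360692977905273)
scene green_mat 0.83 [351.5, 307.7, 456.6, 368.9] 4078 [105. 163. 104.] ((473.4533996582031, -267.412353515625), (117.21321868896484, 143.97047424316406), 20.10014533996582)
scene marble_top 0.77 [220.4, 194.4, 267.8, 214.3] 586 [240. 237. 230.] ((574.1494140625, 210.58265686035156), (105.2223892211914, 71.3832015991211), 76.47637939453125)
top slate_top 0.74 [290.9, 250.7, 342.0, 294.0] 1557 [75. 72. 68.] ((502.1120910644531, -42.22142791748047), (61.49946594238281, 92.3537826538086), 16.81991958618164)
top slate_top 0.71 [272.1, 177.5, 314.4, 228.0] 1339 [218. 142. 158.] ((638.3139038085938, -1.9662895202636719), (88.45450592041016, 57.95307540893555), 20.209495544433594)
top green_mat 0.64 [384.3, 257.4, 467.0, 328.3] 3839 [ 79. 130.  83.] ((470.9070739746094, -266.06414794921875), (111.56336975097656, 141.6206512451172), 19.59210968017578)
top marble_top 0.87 [152.2, 220.4, 204.8, 255.5] 1559 [215. 211. 182.] ((576.3925170898438, 214.88412475585938), (92.14234161376953, 62.77685546875), 79.42827606201172)
```

```bash
python3 -c "
import cv2,numpy as np
a=cv2.imread('pics/top.png')[160:340,130:490]
cv2.imwrite('pics/crop.png',cv2.resize(a,(800,400),interpolation=3))"
```

```text
(no output)
```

View pics/crop.png

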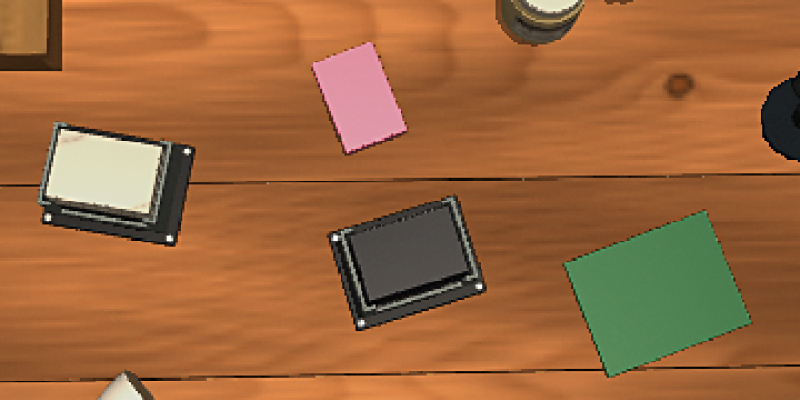

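View pics/scene.png

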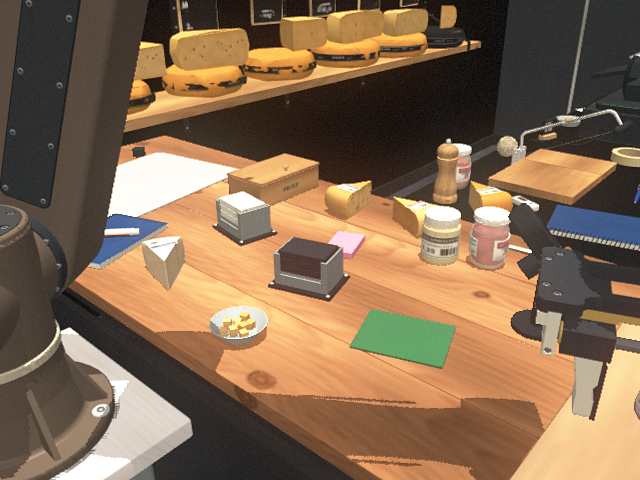

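The candidates are the dark slab in its dispenser at top-camera (316,272) and the pink slab lying on the counter at (293,203). The dark slab is the one meant, because it is dark and sits in the grey dispenser. The crop confirms this. The mat is at (426,293) and the marble at (178,238). I'll move above the slate.

Request:
drive_tool --commands '[{"tx": 0.046, "ty": 0.1, "turn": 0.09, "hand": 0}, {"tx": 0.092, "ty": 0.2, "turn": 0.18, "hand": 0}, {"tx": 0.138, "ty": 0.3, "turn": 0.27, "hand": 0}, {"tx": 0.184, "ty": 0.4, "turn": 0.36, "hand": 0}, {"tx": 0.23, "ty": 0.5, "turn": 0.45, "hand": 0}, {"tx": 0.276, "ty": 0.6, "turn": 0.54, "hand": 0}, {"tx": 0.322, "ty": 0.7, "turn": 0.63, "hand": 0}, {"tx": 0.368, "ty": 0.8, "turn": 0.72, "hand": 0}, {"tx": 0.414, "ty": 0.9, "turn": 0.81, "hand": 0}, {"tx": 0.46, "ty": 0.989, "turn": 0.9, "hand": 0}]' --grip_force 20

```text
invalid input
```

Request:
drive_tool --commands '[{"turn": 0.06, "hand": 0}, {"tx": 0, "turn": 0.06, "hand": 0}, {"tx": 0, "turn": 0.06, "hand": 0}, {"tx": 0, "turn": 0.06, "hand": 0}, {"tx": 0, "turn": 0.06, "hand": 0}, {"tx": 0, "turn": 0.06, "hand": 0}]'

```text
invalid input
```

Request:
drive_tool --commands '[{"hand": 0, "tx": 0.046, "ty": 0.1, "tz": 0, "turn": 0.09}, {"hand": 0, "tx": 0.092, "ty": 0.2, "tz": 0, "turn": 0.18}, {"hand": 0, "tx": 0.138, "ty": 0.3, "tz": 0, "turn": 0.27}, {"hand": 0, "tx": 0.184, "ty": 0.4, "tz": 0, "turn": 0.36}, {"hand": 0, "tx": 0.23, "ty": 0.5, "tz": 0, "turn": 0.45}, {"hand": 0, "tx": 0.276, "ty": 0.6, "tz": 0, "turn": 0.54}, {"hand": 0, "tx": 0.322, "ty": 0.7, "tz": 0, "turn": 0.63}, {"hand": 0, "tx": 0.368, "ty": 0.8, "tz": 0, "turn": 0.72}, {"hand": 0, "tx": 0.414, "ty": 0.9, "tz": 0, "turn": 0.81}, {"hand": 0, "tx": 0.46, "ty": 0.989, "tz": 0, "turn": 0.9}]' --grip_force 20

```text
time_s: 1.4
tcp_pos: [0.4362, -0.18, 0.2271]
eef_rot: [-179.9, -0.0, -79.1]
contact_force: [1.2, -0.9, -0.5]
gripper_width: 0.0875
gripper_force: 0.0
```

Request:
drive_tool --commands '[{"hand": 0, "tx": 0, "ty": 0, "tz": 0, "turn": 0}, {"hand": 0, "tx": 0, "ty": 0, "tz": 0, "turn": 0}]'

```text
time_s: 1.6
tcp_pos: [0.4363, -0.1808, 0.2268]
eef_rot: [-180.0, -0.0, -79.3]
contact_force: [-0.5, -1.1, -0.3]
gripper_width: 0.0877
gripper_force: 0.0
```

Request:
drive_tool --commands '[{"hand": 0, "tx": 0.055, "ty": 0.1, "tz": 0, "turn": 0.065}, {"hand": 0, "tx": 0.11, "ty": 0.23, "tz": 0, "turn": 0.067}, {"hand": 0, "tx": 0.11, "ty": 0.23, "tz": 0, "turn": 0.067}, {"hand": 0, "tx": 0.11, "ty": 0.23, "tz": 0, "turn": 0.067}, {"hand": 0, "tx": 0.11, "ty": 0.23, "tz": 0, "turn": 0.067}, {"hand": 0, "tx": 0.11, "ty": 0.23, "tz": 0, "turn": 0.067}]'

```text
time_s: 2.2
tcp_pos: [0.5012, -0.0454, 0.2264]
eef_rot: [180.0, -0.0, -73.5]
contact_force: [0.8, -0.5, -0.4]
gripper_width: 0.0874
gripper_force: 0.0
```

```bash
cat > w.py <<'E'
from h import *
from scipy.spatial.transform import Rotation as R
import sys
s=r.get_state();T=np.eye(4);T[:3,:3]=R.from_euler('xyz',s['eef_rot'],degrees=True).as_matrix();T[:3,3]=s['tcp_pos']
print(s['tcp_pos'],s['eef_rot'])
c=r.capture("wrist");T=T@np.array(c["T_tool_cam"])
print(T.round(3))
cv2.imwrite(f"pics/{sys.argv[1]}.png",c["frame"][:,:,::-1])
for a in sys.argv[2:]:
    l,z=a.split(":")
    for t in r.trace(l,"wrist"):
        m=t["pixels"]; print(l,round(t["score"],2),t["extent"],m.sum(),c["frame"][m].mean(0).round(),rect(c,m,float(z),T))
E
python3 w.py w1 slate_top:.072
```

```text
[ 0.50118731 -0.0453818   0.22637391] [ 1.79956647e+02 -1.24608228e-03 -7.34976737e+01]
[[-0.959 -0.275 -0.071  0.521]
 [-0.283  0.93   0.236 -0.109]
 [ 0.001  0.246 -0.969  0.383]
 [ 0.     0.     0.     1.   ]]
slate_top 0.89 [273.8, 162.8, 351.7, 278.8] 9117 [60. 60. 59.] ((504.4635009765625, -44.499847412109375), (60.801597595214844, 90.73059844970703), 16.16478157043457)
```

View pics/w1.png

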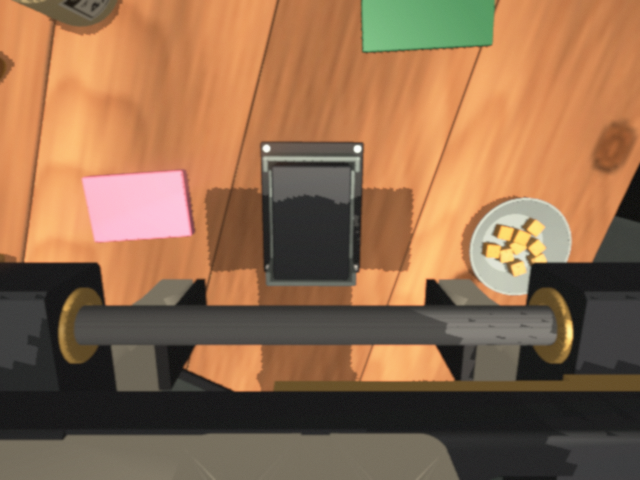

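The wrist view shows the dark slab at (312,221) in its dispenser, with the pink one at (138,205) and the bowl at (520,245) clear to the sides. The two cameras agree within 3 mm, so I'll descend.

Request:
drive_tool --commands '[{"hand": 0, "tx": 0.004, "ty": 0.003, "tz": -0.05, "turn": 0}, {"hand": 0, "tx": 0.004, "ty": 0.003, "tz": -0.11, "turn": 0}, {"hand": 0, "tx": 0.004, "ty": 0.003, "tz": -0.17, "turn": 0}, {"hand": 0, "tx": 0.004, "ty": 0.003, "tz": -0.22, "turn": 0}, {"hand": 0, "tx": 0.004, "ty": 0.003, "tz": -0.25, "turn": 0}, {"hand": 0, "tx": 0.004, "ty": 0.003, "tz": -0.265, "turn": 0}, {"hand": 0, "tx": 0.004, "ty": 0.003, "tz": -0.272, "turn": 0}, {"hand": 0, "tx": 0.004, "ty": 0.003, "tz": -0.272, "turn": 0}, {"hand": 0, "tx": 0.004, "ty": 0.003, "tz": -0.272, "turn": 0}]'

```text
time_s: 3.2
tcp_pos: [0.5049, -0.0423, 0.0644]
eef_rot: [-179.9, -0.0, -73.4]
contact_force: [0.4, 0.1, 0.1]
gripper_width: 0.0878
gripper_force: 0.0
```

Request:
drive_tool --commands '[{"hand": 0.1, "tx": 0, "ty": 0, "tz": -0.002, "turn": 0}, {"hand": 0.2, "tx": 0, "ty": 0, "tz": -0.002, "turn": 0}, {"hand": 0.3, "tx": 0, "ty": 0, "tz": -0.002, "turn": 0}, {"hand": 0.4, "tx": 0, "ty": 0, "tz": -0.002, "turn": 0}, {"hand": 0.5, "tx": 0, "ty": 0, "tz": -0.002, "turn": 0}, {"hand": 0.5, "tx": 0, "ty": 0, "tz": -0.002, "turn": 0}, {"hand": 0.5, "tx": 0, "ty": 0, "tz": -0.002, "turn": 0}]' --grip_force 20

```text
time_s: 3.9
tcp_pos: [0.5042, -0.0421, 0.0622]
eef_rot: [-180.0, 0.0, -73.4]
contact_force: [0.1, -0.2, 0.9]
gripper_width: 0.0598
gripper_force: 20.0
```

Request:
drive_tool --commands '[{"hand": 0.5, "tx": 0, "ty": 0, "tz": 0.008, "turn": 0}, {"hand": 0.5, "tx": 0, "ty": 0, "tz": 0.016, "turn": 0}, {"hand": 0.5, "tx": 0, "ty": 0, "tz": 0.026, "turn": 0}, {"hand": 0.5, "tx": 0, "ty": 0, "tz": 0.04, "turn": 0}, {"hand": 0.5, "tx": 0, "ty": 0, "tz": 0.06, "turn": 0}, {"hand": 0.5, "tx": 0, "ty": 0, "tz": 0.09, "turn": 0}, {"hand": 0.5, "tx": 0, "ty": 0, "tz": 0.12, "turn": 0}, {"hand": 0.5, "tx": 0, "ty": 0, "tz": 0.15, "turn": 0}, {"hand": 0.5, "tx": 0, "ty": 0, "tz": 0.15, "turn": 0}, {"hand": 0.5, "tx": 0, "ty": 0, "tz": 0.15, "turn": 0}]'

```text
time_s: 4.9
tcp_pos: [0.5042, -0.0421, 0.1527]
eef_rot: [-179.9, 0.0, -73.4]
contact_force: [-0.5, -0.1, -2.5]
gripper_width: 0.0596
gripper_force: 20.0
```

```bash
python3 w.py w2 slate_top:.155 green_mat:.004; python3 - <<'E'
from h import *
c=r.capture("scene");cv2.imwrite("pics/s2.png",cv2.resize(c["frame"][140:380,200:520,::-1],(800,600),interpolation=3))
E
```

```text
[ 0.50421023 -0.04206756  0.1526898 ] [-1.79923577e+02  1.65658815e-02 -7.33966878e+01]
[[-0.958 -0.277 -0.069  0.524]
 [-0.285  0.929  0.236 -0.106]
 [-0.001  0.246 -0.969  0.31 ]
 [ 0.     0.     0.     1.   ]]
slate_top 0.78 [33.3, 174.0, 171.5, 262.9] 10501 [251. 213. 227.] ((591.0078125, -52.80811309814453), (48.92390441894531, 31.71722984313965), 20.504337310791016)
slate_top 0.59 [235.8, 187.7, 401.0, 379.8] 23811 [65. 64. 63.] ((511.2080078125, -64.91812133789062), (61.34016418457031, 46.39582061767578), 16.326358795166016)
green_mat 0.87 [380.9, 0.2, 549.0, 29.7] 4067 [118. 189. 126.] ((452.3003845214844, -206.72750854492188), (109.63412475585938, 16.822799682617188), 16.546653747558594)
```

View pics/s2.png

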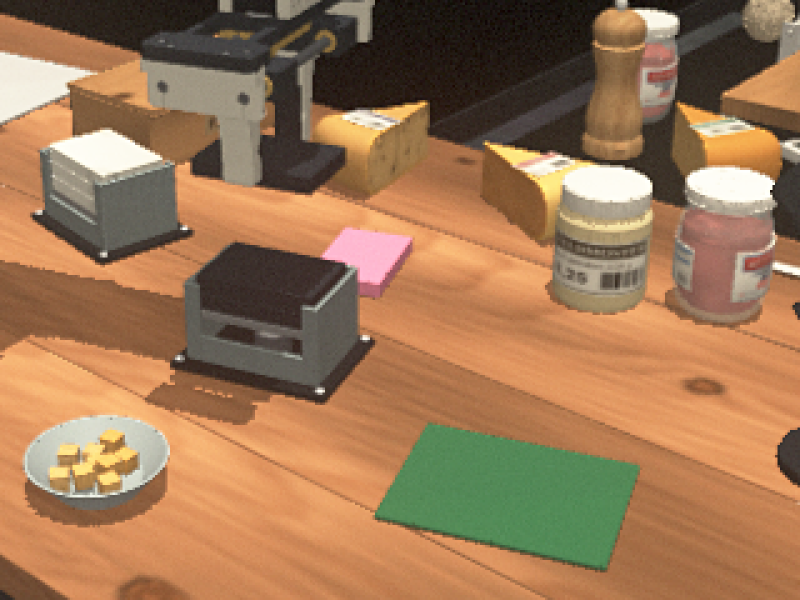

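View pics/w2.png

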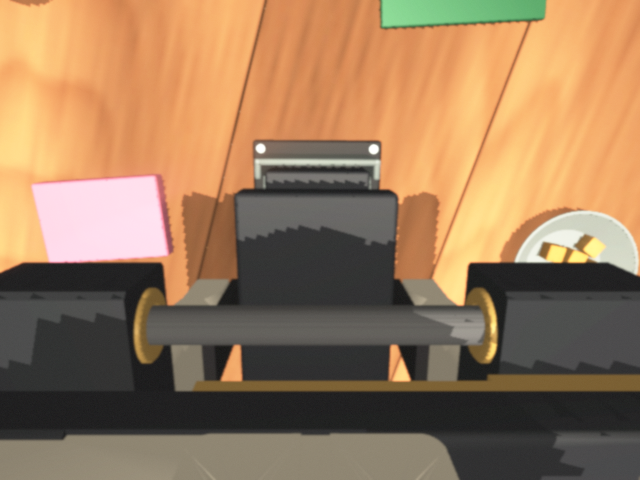

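The slab is held level. The next slate is up in its dispenser at crop (275,275), and the marble is untouched at (105,160). I'll carry the slab over to the mat.

Request:
drive_tool --commands '[{"hand": 0.5, "tx": -0.004, "ty": -0.02, "tz": 0, "turn": 0.01}, {"hand": 0.5, "tx": -0.01, "ty": -0.065, "tz": 0, "turn": 0.02}, {"hand": 0.5, "tx": -0.018, "ty": -0.12, "tz": 0, "turn": 0.035}, {"hand": 0.5, "tx": -0.026, "ty": -0.18, "tz": 0, "turn": 0.035}, {"hand": 0.5, "tx": -0.036, "ty": -0.24, "tz": 0, "turn": 0.035}, {"hand": 0.5, "tx": -0.045, "ty": -0.3, "tz": 0, "turn": 0.035}, {"hand": 0.5, "tx": -0.052, "ty": -0.345, "tz": 0, "turn": 0.035}, {"hand": 0.5, "tx": -0.0545, "ty": -0.372, "tz": 0, "turn": 0.035}, {"hand": 0.5, "tx": -0.0545, "ty": -0.372, "tz": 0, "turn": 0.035}, {"hand": 0.5, "tx": -0.0545, "ty": -0.372, "tz": 0, "turn": 0.035}]'

```text
time_s: 6.1
tcp_pos: [0.471, -0.2654, 0.1514]
eef_rot: [179.9, 0.0, -70.3]
contact_force: [0.5, 0.5, -2.5]
gripper_width: 0.0598
gripper_force: 20.0
```

```bash
python3 w.py w3 green_mat:.004 slate_top:.162
```

```text
[ 0.4710076  -0.26544084  0.15140197] [ 1.79931553e+02  4.80916704e-02 -7.03050184e+01]
[[-0.942 -0.326 -0.084  0.494]
 [-0.336  0.913  0.232 -0.328]
 [ 0.001  0.247 -0.969  0.308]
 [ 0.     0.     0.     1.   ]]
green_mat 0.73 [240.0, 122.8, 396.9, 190.2] 10033 [141. 209. 144.] ((488.2755126953125, -312.760986328125), (110.1867446899414, 46.25120544433594), 19.647750854492188)
slate_top 0.59 [235.9, 190.7, 398.5, 381.3] 23720 [69. 69. 68.] ((480.0068359375, -289.8832092285156), (58.05954360961914, 43.57056427001953), 19.64771270751953)
```

View pics/w3.png

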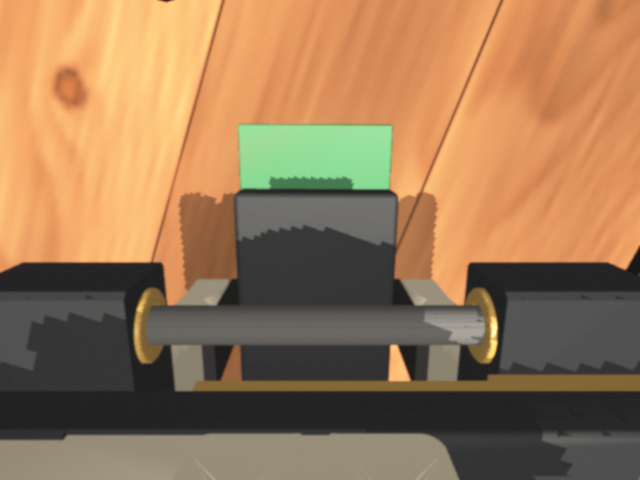

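The slab is lined up with the mat in both position and angle: the mat's far edge is at row 124 and its sides at columns 239–392, matching the slab's. I'll lower it to just above the mat.

Request:
drive_tool --commands '[{"hand": 0.5, "tx": 0, "ty": 0, "tz": -0.02, "turn": 0}, {"hand": 0.5, "tx": 0, "ty": 0, "tz": -0.06, "turn": 0}, {"hand": 0.5, "tx": 0, "ty": 0, "tz": -0.11, "turn": 0}, {"hand": 0.5, "tx": 0, "ty": 0, "tz": -0.155, "turn": 0}, {"hand": 0.5, "tx": 0, "ty": 0, "tz": -0.19, "turn": 0}, {"hand": 0.5, "tx": 0, "ty": 0, "tz": -0.212, "turn": 0}, {"hand": 0.5, "tx": 0, "ty": 0, "tz": -0.224, "turn": 0}, {"hand": 0.5, "tx": 0, "ty": 0, "tz": -0.23, "turn": 0}, {"hand": 0.5, "tx": 0, "ty": 0, "tz": -0.232, "turn": 0}, {"hand": 0.5, "tx": 0, "ty": 0, "tz": -0.232, "turn": 0}]'

```text
time_s: 7.25
tcp_pos: [0.4719, -0.2654, 0.0134]
eef_rot: [-180.0, -0.0, -70.2]
contact_force: [1.0, -0.2, -1.7]
gripper_width: 0.0598
gripper_force: 20.0
```

Request:
drive_tool --commands '[{"hand": 0.5, "tx": 0, "ty": 0, "tz": -0.002, "turn": 0}, {"hand": 0.5, "tx": 0, "ty": 0, "tz": -0.004, "turn": 0}, {"hand": 0.5, "tx": 0, "ty": 0, "tz": -0.004, "turn": 0}]'

```text
time_s: 7.55
tcp_pos: [0.4716, -0.2654, 0.0108]
eef_rot: [-180.0, -0.0, -70.2]
contact_force: [0.7, -1.3, -1.8]
gripper_width: 0.06
gripper_force: 20.0
```

Request:
drive_tool --commands '[{"hand": 0.5, "tx": 0, "ty": 0, "tz": -0.001, "turn": 0}, {"hand": 0.5, "tx": 0, "ty": 0, "tz": -0.002, "turn": 0}, {"hand": 0.5, "tx": 0, "ty": 0, "tz": -0.003, "turn": 0}, {"hand": 0.5, "tx": 0, "ty": 0, "tz": -0.003, "turn": 0}]'

```text
time_s: 7.95
tcp_pos: [0.4715, -0.2654, 0.0093]
eef_rot: [-180.0, -0.0, -70.2]
contact_force: [-1.7, 1.7, 3.9]
gripper_width: 0.06
gripper_force: 20.0
```

Contact with the mat is felt, so I'll release and retreat.

Request:
drive_tool --commands '[{"hand": 0.4, "tx": 0, "ty": 0, "tz": 0, "turn": 0}, {"hand": 0.25, "tx": 0, "ty": 0, "tz": 0, "turn": 0}, {"hand": 0.1, "tx": 0, "ty": 0, "tz": 0, "turn": 0}, {"hand": 0, "tx": 0, "ty": 0, "tz": 0, "turn": 0}, {"hand": 0, "tx": 0, "ty": 0, "tz": 0, "turn": 0}, {"hand": 0, "tx": 0, "ty": 0, "tz": 0.02, "turn": 0}, {"hand": 0, "tx": 0, "ty": 0, "tz": 0.07, "turn": 0}, {"hand": 0, "tx": 0, "ty": 0, "tz": 0.14, "turn": 0}, {"hand": 0, "tx": 0, "ty": 0, "tz": 0.21, "turn": 0}, {"hand": 0, "tx": 0, "ty": 0, "tz": 0.28, "turn": 0}]'

```text
time_s: 8.95
tcp_pos: [0.4711, -0.2654, 0.1795]
eef_rot: [-180.0, -0.0, -70.2]
contact_force: [1.1, -0.8, 0.0]
gripper_width: 0.0875
gripper_force: 0.0
```

Request:
drive_tool --commands '[{"hand": 0, "tx": 0, "ty": 0, "tz": 0.04, "turn": 0}, {"hand": 0, "tx": 0, "ty": 0, "tz": 0.04, "turn": 0}, {"hand": 0, "tx": 0, "ty": 0, "tz": 0.04, "turn": 0}]'

```text
time_s: 9.25
tcp_pos: [0.4715, -0.2653, 0.2019]
eef_rot: [-179.9, -0.0, -70.2]
contact_force: [0.6, 0.1, -0.8]
gripper_width: 0.0879
gripper_force: 0.0
```

```bash
python3 w.py w4 green_mat:.004 slate_top:.018; python3 - <<'E'
from h import *
c=r.capture("scene");cv2.imwrite("pics/s3.png",cv2.resize(c["frame"][140:380,200:520,::-1],(800,600),interpolation=3))
E
```

```text
[ 0.47151076 -0.26528171  0.20192112] [-1.79889606e+02 -4.33114451e-02 -7.02412770e+01]
[[-0.941 -0.328 -0.081  0.494]
 [-0.337  0.912  0.231 -0.328]
 [-0.002  0.245 -0.969  0.359]
 [ 0.     0.     0.     1.   ]]
green_mat 0.96 [250.7, 127.5, 384.7, 286.0] 12771 [ 95. 147.  98.] ((472.5769958496094, -268.80340576171875), (110.59449005126953, 139.074951171875), 19.22198486328125)
slate_top 0.8 [280.0, 159.0, 353.6, 267.3] 7675 [69. 70. 68.] ((472.01123046875, -267.14886474609375), (60.17781066894531, 89.82450103759766), 19.79383087158203)
```

View pics/s3.png

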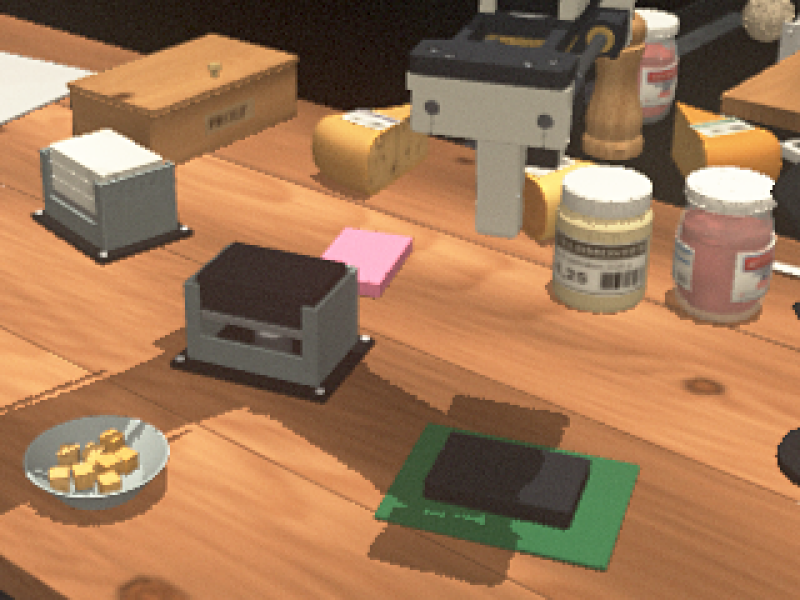

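The slate lies flat at crop (510,478), within 2 mm of the mat's centre. The next slate is ready in its dispenser at (275,275), and the marble is untouched. I'm handing the job in.

```bash
python3 -c "
from plant import r
print(r.close_job())"
```

```text
the job is handed in; nothing more can be done
None
```

The top slate lies flat within about 2 mm of the mat's centre and under 1° off its long sides, the next slate has risen into place, the marble looks untouched in the pictures, and the job was handed in at about 9 s; no verdict came back.

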